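Isolate the sole press and put up its warning board

TASK

The sole press is going out of service: turn the red rotary isolator handle on the grey stand from on fully round to off. Then take the yellow and red warning board out of its easel and stand it upright on its long thin edge in the middle of the grey mat, and leave it standing there. Do not shift the shoes, tools and other things on the bench.

Things in the scene. Friction and masses are not known exactly. Their poses are not given: they have to be found in the camera images.
- isolator (a joint): Rotary isolator, rad: 1.57 = on (white-tipped bar end up the slope, at the green dot), 0 = off (white-tipped end at the white dot, at the left seen from the robot). Facing the panel, on to off is a quarter turn counter-clockwise. An over-centre tumbler inside drives the handle to the nearer end stop (0.15 to 0.2 N m near the ends, nothing at 0.785).
- isolator_grip (a point): On the isolator's turning axis inside the red handle bar, 40 mm out from the panel, 8 mm below the bar's top. Bar 96 mm long, 18 mm wide, from 18 to 48 mm out from the panel; under it a round hub, diameter 54 mm. Turns with the handle: z = outward normal of the panel (tilted 40 degrees from vertical towards the robot's side), y = along the bar to its white-tipped end.
- stand: Grey isolator stand, fixed: pedestal with a grey box whose yellow-plated face slopes 40 degrees. Face 180 mm up the slope, 160 mm wide, its centre (the handle's axis) 170 mm above the origin, which lies on the bench. x: horizontal, from the low (robot) side to the high side of the slope; y: left. Top about 230 mm high.
- board: Loose yellow warning board with red bands on it, 22 mm thick (x axis), 150 mm long (y axis), 120 mm high (z axis), 0.22 kg nominal. Origin at the centre of its long thin underside edge face. It starts in the easel, leaning 30 degrees from upright, its top towards the robot. Standing upright its z axis is vertical.
- easel: Fixed wooden easel, base 150 x 130 mm, origin on the bench under its centre. The board's underside centre rests 30 mm ahead (easel +x) and 30 mm above it, on a ledge square to the board; a back slab 8 mm thick on the robot's side reaches 60 mm up the board, whose upper 60 mm are free on both faces. The board lifts out along its own z axis.
- mat: Grey square mat, 180 x 180 mm, 3 mm thick, fixed flat on the bench; origin at the centre of its underside.
- shoe_a: Loose black shoe, 245 x 82 mm, 75 mm high, origin at the centre of its underside, toe to +x. Leave alone.
- shoe_b: Loose black shoe, like the other. Leave alone.
- last: Loose green plastic shoe last, 240 x 70 mm, 85 mm high, origin at the centre of its underside. Leave alone.
- glue: Loose closed glue can with a blue label, diameter 76 mm, 100 mm high, origin under its centre. Leave alone.
- hammer: Loose hammer lying along its x axis, 240 mm long. Leave alone.
- brush: Loose brush lying along its x axis, 170 mm long. Leave alone.
- cup: Loose orange cup, diameter 80 mm, 100 mm high, origin under its centre. Leave alone.
Mind the look-alikes: they are no part of the job. Of the things like the board, leave any that is brown; of the rest the larger one is meant.

How it is judged (in metres and radians):
On the way, in this order (a step that is already met when the one before it is completed fails the run):
1. the isolator handle is turned to off (value of joint isolator below 0.12 rad), for 0.2 s.
2. the board stands upright in the middle of the mat (angle between board's own z axis and vertical below 0.12 rad and horizontal distance between board and mat below 0.05 m and height (world z) of board below 0.012 m and linear speed of board below 0.02 m/s), for 0.3 s.
At the end, for the whole second after the job is handed in: The isolator is at off (joint under 0.12 rad), and the board stands upright on its long thin edge on the mat (z axis within 0.12 rad of vertical, underside centre within 50 mm horizontally of the mat's centre and lower than 12 mm), at rest (slower than 0.02 m/s) (all of step 2 and value of joint isolator below 0.12 rad); the robot touches nothing.
It fails at once if a bystander (shoe, last, glue can, hammer, brush or cup) is shifted by more than 40 mm (distance of any of shoe_a, shoe_b, last, glue, hammer, brush, cup from where it was at the start of the episode above 0.04 m).
It also fails if it takes over 70 s, if anything falls off the work surface, if the arm or the gripper's body presses on something with over 40 N, if the wrist force passes 120 N, or if a joint passes its speed limit or range.

ROBOT

A 6-joint arm with a two-finger parallel gripper is mounted at the origin on the work surface. World frame = base frame: x ahead of the robot, y to its left, z up, the work surface at z = 0. Lengths are in m, angles in degrees, forces in N, time in s.
With the tool pointing down it reaches from about 0.35 to 0.975 m from the base axis. Payload 17.4 kg.
Tool frame: the origin (TCP) lies on the centre line of the jaws, within the pads' length; the fingertips stand robot.tip_extent ahead of it and the grasp point (between the pads) lies 3 mm ahead of it (robot.tip_extent is the distance from the TCP to the fingertips, in m); z points along the fingers, y is the line along which they close (so a half turn about z gives the same grasp; the last joint's range is limited). The gripper opens to 85 mm and grips with 20 to 120 N. Pads are 22 mm wide; open, the fingers measure 114 mm over their backs; the gripper's body (76 mm by 85 mm) begins 54 mm behind the grasp point. The pads swing forward as they close: fully open they stand 13 mm farther back than shut.
Start: joints at [68.136, 6.646, 82.598, -0, 90.757, -2.166], TCP at [0.228, 0.636, 0.229] pointing down, gripper open.
Joint ranges: [-162.19, 162.19], [-47.58, 125.68], [4.15, 143.07], [-65.23, 245.23], [0.69, 171.88], [-170.13, 170.13]. Speed limits (degrees/s): [108.29, 108.29, 127.2, 180, 180, 180].

INTERFACE

Orientations are given as [roll, pitch, yaw] about the fixed x, y, z axes, in that order (R = Rz(yaw) Ry(pitch) Rx(roll)).
In Python, from cell import robot gives the robot as it stands.
- The arm moves only by the tool arm_command, never from a script. Its argument "targets" is a list of rows, each a list of 3 entries, a list of its own where there are three numbers: the shift along the world's x, y, z in cm, then the turn, a rotation vector about the world's x, y, z in degrees, then the opening, from 0 (shut) to 1 (fully open). A call has 1 to 10 rows; each row shifts and turns the commanded pose from where the row before left it; what a row does not reach is not made up. A row lasts 1/12 s, in which the tool goes at most 41.7 mm and 7.16 degrees, less where a joint would pass 70% of its speed; a pose out of reach is approached as far as the arm can. A call with a gripper value outside its range is refused whole. The fingers move at their own pace and stop on an object; "squeeze" is the grip in N (left out, the last holds). Time passes only in rows, so rows that do not move let the fingers close. It gives the time, the measured TCP pose, the force, the opening and the grip force at its end, in the units of the state.
- robot.get_state(): the state, without advancing time (a new reading comes with each control period).
- robot.get_image(name): name is "side" or "top"; returns (picture, depth): 384x512x3 uint8, red, green, blue; 384x512 float32, m along the optical axis (not along the pixel's ray), 0 where there is no reading.
- robot.camera_model(name): a dict with "fx", "fy", "cx", "cy" (pixels), "R" (3x3) and "t" (3): a world point X has camera coordinates R X + t. Camera axes: x right, y down, z forward; pixel columns grow to the right and rows downward; lengths in m; the calibration is good to about 2 mm. A picture is of the moment at which its call begins. camera_model takes no time and is no camera call.
- robot.sign_off(): hands the job in; it is judged then, once.
The state is a dict: "t": time; "joints": joint angles; "dq": joint speeds; "joint_efforts": joint torques, N m; "tcp_pos": TCP position; "ee_rot": TCP orientation; "ft_force": force on the tool from outside, world axes, zero at the start; "moment": the same for the moment, N m; "finger_gap": finger opening in m; "grasp_force": force on a finger pad.
Only numpy, scipy, OpenCV 4.12 (cv2) and the standard library are available. Lean on these libraries where they do the work, as an engineer would, in place of code of your own. Each camera call takes 0.05 s, during which the arm holds its last target. There are 200 camera calls.

## Working session

There is one attempt and no reset: what is moved stays moved. The work goes in short steps, Python scripts to look and compute and a tool call to move; the robot and the scene stay as the last step left them, time stands still between calls to the robot, and variables do not carry over. Pictures are saved under pics/ and viewed, at most 10 in all, crops included, and the job is handed in when it is done.

Besides the shell and the picture viewer there is one more tool, called after "Emit:" as name(argument=value, ...) on one line, values as JSON. arm_command: Moves the arm, as the interface text tells. Its arguments: {"type":"object","properties":{"targets":{"type":"array","items":{"type":"array"}},"squeeze":{"type":"number"}},"required":["targets"]}

```bash
mkdir -p pics; ls; cat > h.py <<'E'
import numpy as np,cv2
from cell import robot
def snap(n,f):
    im,d=robot.get_image(n); cv2.imwrite(f'pics/{f}.png',im[:,:,::-1]); np.savez(f'pics/{f}.npz',d=d,im=im); return im,d
def w(n,d,u,v):
    m=robot.camera_model(n); z=d[int(v),int(u)]
    return (np.array([(u-m['cx'])/m['fx']*z,(v-m['cy'])/m['fy']*z,z])-m['t'])@np.array(m['R'])
def pr(n,X):
    m=robot.camera_model(n); c=np.array(m['R'])@X+m['t']; return m['fx']*c[0]/c[2]+m['cx'],m['fy']*c[1]/c[2]+m['cy']
E
python3 - <<'E'
from h import *
for n in('side','top'):
    snap(n,n+'0'); m=robot.camera_model(n); print(n,-np.array(m['R']).T@m['t'],m['R'],m['fx'])
a=[cv2.resize(cv2.imread(f'pics/{n}0.png'),(800,600)) for n in('side','top')]
for n,i in zip(('side','top'),a): cv2.imwrite(f'pics/{n}0b.png',i)
print(robot.get_state(),robot.tip_extent)
E
```

```text
pics
side [-0.28868416 -1.01783651  0.85345045] [[ 7.74273747e-01 -6.32850568e-01  5.67820956e-04]
 [-2.98869754e-01 -3.66448796e-01 -8.81131176e-01]
 [ 5.57832443e-01  6.82067033e-01 -4.72871577e-01]] 476.0463692129339
top [ 0.34753974 -0.02062745  1.51073479] [[ 0.01956956 -0.99979873 -0.00441988]
 [-0.99307284 -0.01892525 -0.11596626]
 [ 0.11585927  0.00665867 -0.99324332]] 365.92346468862615
{'t': 0.1, 'joints': array([ 6.81359577e+01,  6.67270543e+00,  8.26312351e+01, -7.91143348e-04,
        9.07568230e+01, -2.16608441e+00]), 'dq': array([ 0.00326056, -0.05262745, -0.04860521,  0.07331677,  0.04276111,
       -0.06114137]), 'joint_efforts': array([ 1.61632986e-03, -7.33664560e+01, -6.33786178e+01, -1.29555912e-05,
        5.28709017e-03,  5.88610547e-06]), 'tcp_pos': array([0.22746946, 0.63533873, 0.22862776]), 'ee_rot': array([-1.79939250e+02, -1.50611704e-03,  1.60302031e+02]), 'ft_force': array([-0.86592356,  1.18360673, -0.19079078]), 'moment': array([ 0.03546961, -0.00950217,  0.00235771]), 'grasp_force': 0.0, 'finger_gap': 0.08505195000553134} 0.022
```

View pics/side0b.png

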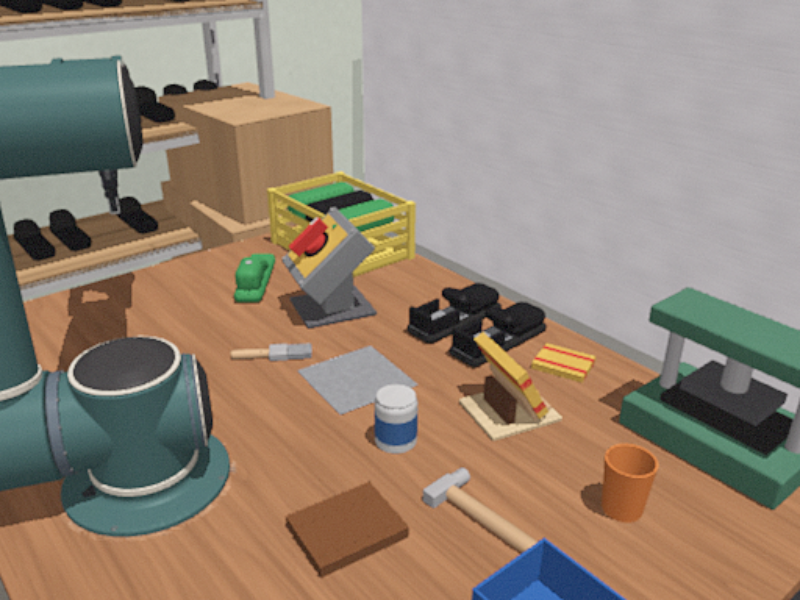

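View pics/top0b.png

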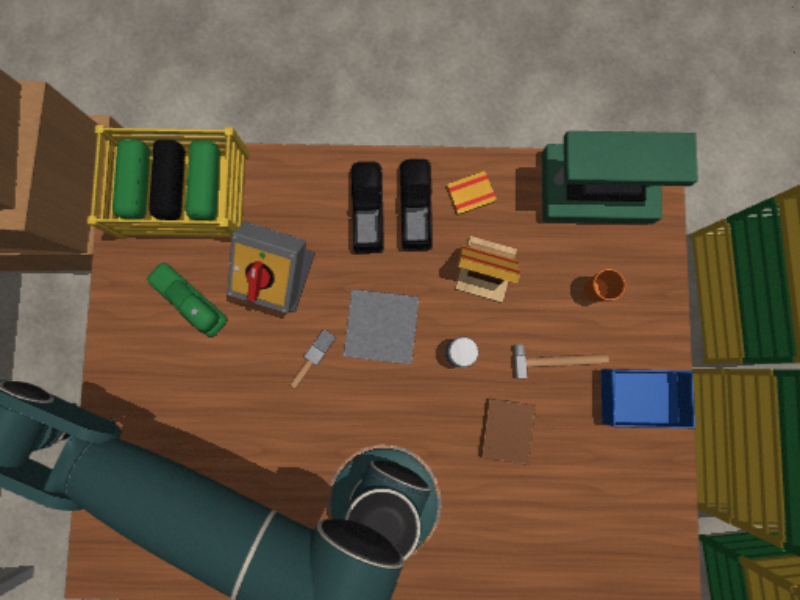

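The side view shows the isolator at (320,250), the easel board at (515,375), and the mat at (357,378). There are three board-like things in the top view: the yellow/red board in the easel at (490,263), a small flat yellow/red one at (471,192), and a brown one at (508,432). I'm choosing the one in the easel and checking it in a crop.

```bash
python3 - <<'E'
from h import *
S=np.load('pics/side0.npz');T=np.load('pics/top0.npz')
def cr(a,x,y,ww,hh):return cv2.resize(a['im'][y:y+hh,x:x+ww,::-1],(400,300),interpolation=cv2.INTER_CUBIC)
g=np.vstack([np.hstack([cr(S,170,125,80,60),cr(T,140,140,64,48)]),np.hstack([cr(S,288,205,80,60),cr(T,280,145,64,48)])])
cv2.imwrite('pics/crop1.png',g)
E
```

```text
(no output)
```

View pics/crop1.png

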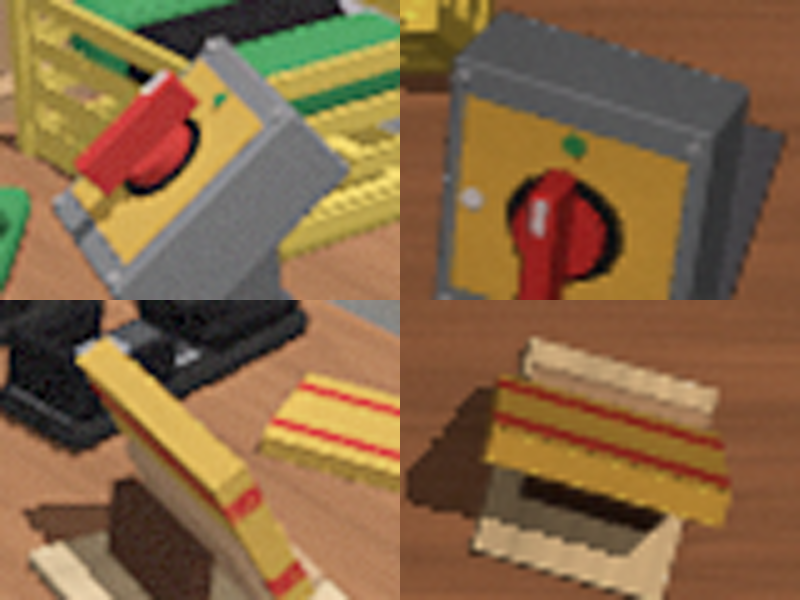

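The crop shows the white tip up the slope by the green dot (top crop 575,146), with the white dot left at (470,199). The board in the easel is yellow and red and larger than the flat one, so the choice is confirmed.

```bash
cat > m.py <<'E'
from h import *
def cloud(n,f,x0,y0,x1,y1):
    a=np.load(f'pics/{f}.npz');im,d=a['im'],a['d'];m=robot.camera_model(n)
    v,u=np.mgrid[y0:y1,x0:x1];z=d[y0:y1,x0:x1].astype(float)
    P=np.stack([(u-m['cx'])/m['fx']*z,(v-m['cy'])/m['fy']*z,z],-1)-m['t']
    h=cv2.cvtColor(im,cv2.COLOR_RGB2HSV)[y0:y1,x0:x1].astype(int)
    return P@np.array(m['R']),h
def plane(P,tol=.003):
    r=np.random.default_rng(0);b=None
    for _ in range(500):
        p=P[r.choice(len(P),3,False)];nn=np.cross(p[1]-p[0],p[2]-p[0]);l=np.linalg.norm(nn)
        if l<1e-7: continue
        k=abs((P-p[0])@nn/l)<tol
        if b is None or k.sum()>b.sum(): b=k
    Q=P[b];c=Q.mean(0);nn=np.linalg.svd(Q-c)[2][2];nn*=np.sign(nn[2]);return c,nn,Q
E
python3 - <<'E'
from m import *
np.set_printoptions(precision=4,suppress=True)
B={'iso':{'side':(170,125,250,200),'top':(140,140,204,205)},'brd':{'side':(295,205,352,275),'top':(290,150,338,185)}}
for n in('side','top'):
    P,h=cloud(n,n+'0',*B['iso'][n])
    Y=(h[...,0]>17)&(h[...,0]<32)&(h[...,1]>150)&(h[...,2]>100)
    if n=='side':
        yy,xx=np.mgrid[0:Y.shape[0],0:Y.shape[1]];Y&=(P[...,2]>.08)
    p=P[Y];c,nn,Q=plane(p);print(n,'panel n',nn,'tilt',np.degrees(np.arccos(nn[2])),len(Q),len(p))
    yaw=np.arctan2(nn[1],nn[0])+np.pi;ex=np.array([np.cos(yaw),np.sin(yaw),0]);ey=np.array([-ex[1],ex[0],0]);eu=np.cross(nn,-ey) if 0 else np.cross(ey,nn)
    a=np.c_[(Q-c)@eu,(Q-c)@ey];lo,hi=np.percentile(a,1,0),np.percentile(a,99,0);m=(lo+hi)/2
    print(' yaw',np.degrees(yaw),'ext',hi-lo,'ctr',c+m[0]*eu+m[1]*ey)
    R=((h[...,0]<8)|(h[...,0]>172))&(h[...,1]>170)&(h[...,2]>80)
    r=P[R]; o=(r-c)@nn; print(' red out',np.percentile(o,[2,20,50,80,98])); t=r[o>.042]
    if len(t): tt=np.c_[(t-c)@eu,(t-c)@ey]-m; print(' bartop',len(t),tt.mean(0),tt.min(0),tt.max(0))
    P,h=cloud(n,n+'0',*B['brd'][n])
    Y=((h[...,0]<32)|(h[...,0]>172))&(h[...,1]>165)&(h[...,2]>110)&(P[...,2]>.02)
    p=P[Y];c,nn,Q=plane(p);print(n,'board n',nn,'tilt',np.degrees(np.arcsin(nn[2])),len(Q),len(p))
    yaw=np.arctan2(nn[1],nn[0]);ex=np.array([np.cos(yaw),np.sin(yaw),0]);ey=np.array([-ex[1],ex[0],0]);ez=np.cross(nn,ey)
    a=np.c_[(Q-c)@ey,(Q-c)@ez];lo,hi=np.percentile(a,1,0),np.percentile(a,99,0)
    print(' yaw',np.degrees(yaw),'ext',hi-lo,'ez',ez,'mid-top',c+ez*hi[1]+ey*(lo+hi)[0]/2, 'zmax', p[:,2].max())
    a=np.load(f'pics/{n}0.npz');bx=(185,215,275,270) if n=='side' else (215,180,272,236)
    P,h=cloud(n,n+'0',*bx);G=(h[...,1]<40)&(h[...,2]>60)&(P[...,2]<.015)
    g=P[G];cc=cv2.minAreaRect(g[:,:2].astype(np.float32)*1000);print(' mat',cc,g[:,2].mean())
E
```

```text
side panel n [-0.6167  0.1922  0.7634] tilt 40.2375067620093 185 564
 yaw 342.68953498381103 ext [0.1293 0.1257] ctr [0.552  0.2973 0.1711]
 red out [0.003  0.0154 0.0276 0.0417 0.0485]
 bartop 60 [-0.0007 -0.052 ] [-0.0448 -1.5057] [0.1268 0.01  ]
side board n [ 0.8229 -0.2122  0.5271] tilt 31.810882357149257 109 163
 yaw -14.457688650191818 ext [0.1327 0.104 ] ez [-0.5104  0.1316  0.8498] mid-top [ 0.5663 -0.2533  0.1278] zmax 0.1310476582560841
 mat ((453.8396911621094, 49.07758331298828), (329.1630554199219, 184.2635498046875), 84.49346160888672) 0.0019208825697113023
top panel n [-0.6255  0.188   0.7572] tilt 40.7814673564842 582 824
 yaw 343.2689666447907 ext [0.1349 0.1313] ctr [0.5534 0.3053 0.1712]
 red out [0.0074 0.0164 0.0365 0.0459 0.0519]
 bartop 84 [ 0.0335 -0.0196] [-0.0468 -0.3714] [0.7967 0.0084]
top board n [ 0.8347 -0.2251  0.5026] tilt 30.169261487589385 370 548
 yaw -15.09288303052273 ext [0.146  0.1194] ez [-0.4852  0.1309  0.8645] mid-top [ 0.5859 -0.2455  0.1427] zmax 1.5107347888609297
 mat ((448.52972412109375, 19.963470458984375), (177.9257049560547, 179.35494995117188), 84.47001647949219) 0.0025980359777097377
```

```bash
python3 - <<'E'
from m import *
from scipy.spatial.transform import Rotation as Ro
np.set_printoptions(precision=4,suppress=True)
yaw=np.radians(-17);t=np.radians(40);ex=np.array([np.cos(yaw),np.sin(yaw),0]);ey=np.array([-ex[1],ex[0],0]);Z=np.array([0,0,1.])
n=-np.sin(t)*ex+np.cos(t)*Z;eu=np.cos(t)*ex+np.sin(t)*Z
c=np.array([.5532,.304,.1712])
for nm,b in(('side',(170,125,250,200)),('top',(140,140,204,205))):
    P,h=cloud(nm,nm+'0',*b);near=np.linalg.norm(P-c,axis=-1)<.13
    R=((h[...,0]<8)|(h[...,0]>172))&(h[...,1]>170)&(h[...,2]>60)&near
    r=P[R];q=np.c_[(r-c)@eu,(r-c)@ey,(r-c)@n]
    k=q[:,2]>.041;print(nm,'bar top out',np.median(q[k,2]),cv2.minAreaRect(q[k,:2].astype(np.float32)*1000))
    k=(q[:,2]<.041);print('  hub',q[k].min(0),q[k].max(0))
    K=(h[...,2]<60)&near&(abs((P-c)@n)<.008);s=P[K]-c;s=np.c_[s@eu,s@ey];s=s[np.hypot(*s.T)<.05]
    print('  ring',len(s),cv2.minEnclosingCircle(s.astype(np.float32)*1000))
    f=(abs((P-c)@n)<.006);g=P[f]-c;g=np.c_[g@eu,g@ey];g=g[np.abs(g).max(1)<.1];print('  face',np.percentile(g,[1,99],axis=0),len(g))
s=robot.get_state();R0=Ro.from_euler('xyz',s['ee_rot'],degrees=True)
R1=Ro.from_matrix(np.c_[np.cross(ey,-n),ey,-n])
rv=(R1*R0.inv()).as_rotvec(degrees=True);print('rot',rv,np.linalg.norm(rv))
print('n',n,'eu',eu,'ey',ey,'grip',c+.04*n,'pre',c+.14*n)
E
```

```text
side bar top out 0.04442457647318435 ((0.16920089721679688, -8.127367973327637), (22.799097061157227, 89.14105987548828), 89.43247985839844)
  hub [-0.0435 -0.0347 -0.0022] [0.0468 0.0053 0.0409]
  ring 29 ((-0.30163586139678955, -5.1940460205078125), 34.11323165893555)
  face [[-0.0886 -0.0849]
 [ 0.086   0.0687]] 816
top bar top out 0.045700198007623816 ((-0.363616943359375, 0.2984123229980469), (18.2919864654541, 94.29179382324219), 89.56172180175781)
  hub [-0.0385 -0.0256 -0.0006] [0.0522 0.0331 0.0409]
  ring 50 ((0.28262102603912354, 0.8126238584518433), 36.248722076416016)
  face [[-0.0867 -0.0776]
 [ 0.0895  0.0775]] 1409
rot [-12.5385 -37.9895   2.6087] 40.09014069162326
n [-0.6147  0.1879  0.766 ] eu [ 0.7326 -0.224   0.6428] ey [0.2924 0.9563 0.    ] grip [0.5286 0.3115 0.2018] pre [0.4671 0.3303 0.2784]
```

Emit:
arm_command(targets=[[[1.2,-1.5,1],[0,0,0],1],[[1.2,-1.5,1],[0,0,0],1],[[1.2,-1.5,1],[-1.25,-3.8,0.26],1],[[1.2,-1.5,1],[-1.25,-3.8,0.26],1],[[1.2,-1.5,1],[-1.25,-3.8,0.26],1],[[1.2,-1.5,0],[-1.25,-3.8,0.26],1],[[1.2,-1.5,0],[-1.25,-3.8,0.26],1],[[1.2,-1.5,0],[-1.25,-3.8,0.26],1],[[1.2,-1.5,0],[-1.25,-3.8,0.26],1],[[1.2,-1.5,0],[-1.25,-3.8,0.26],1]])

```text
t: 0.93
tcp_pos: [0.348, 0.4848, 0.2793]
ee_rot: [179.8, 32.2, 162.4]
ft_force: [0.5, 0.2, 0.4]
finger_gap: 0.0853
grasp_force: 0.0
```

Emit:
arm_command(targets=[[[1.2,-1.6,0],[-1.25,-3.8,0.26],1],[[1.2,-1.6,0],[-1.25,-3.8,0.26],1],[[1.2,-1.6,0],[0,0,0],1],[[1.2,-1.6,0],[0,0,0],1],[[1.2,-1.6,0],[0,0,0],1],[[1.2,-1.6,0],[0,0,0],1],[[1.2,-1.6,0],[0,0,0],1],[[1.2,-1.6,0],[0,0,0],1],[[1.2,-1.5,0],[0,0,0],1],[[1.1,-1.3,0],[0,0,0],1]])

```text
t: 1.77
tcp_pos: [0.467, 0.3284, 0.2791]
ee_rot: [179.9, 40.0, 163.0]
ft_force: [0.8, 0.6, 0.4]
finger_gap: 0.0856
grasp_force: 0.0
```

```bash
cat >> m.py <<'E'
from scipy.spatial.transform import Rotation as Ro
np.set_printoptions(precision=4,suppress=True)
def show(R1=None,p1=None):
    s=robot.get_state();R0=Ro.from_euler('xyz',s['ee_rot'],degrees=True)
    print(s['t'],'J',s['joints'],'p',s['tcp_pos'],'F',s['ft_force'],'gap',s['finger_gap'],s['grasp_force'])
    if R1 is not None:
        r=(Ro.from_matrix(R1)*R0.inv()).as_rotvec(degrees=True);print('rot needed',r,np.linalg.norm(r))
    if p1 is not None: print('shift cm',100*(np.array(p1)-s['tcp_pos']))
yaw=np.radians(-17);t=np.radians(40);ex=np.array([np.cos(yaw),np.sin(yaw),0]);ey=np.array([-ex[1],ex[0],0]);Z=np.array([0,0,1.])
n=-np.sin(t)*ex+np.cos(t)*Z;eu=np.cos(t)*ex+np.sin(t)*Z
grip=np.array([.528,.3095,.203])
RA=np.c_[np.cross(ey,-n),ey,-n];RB=np.c_[np.cross(-eu,-n),-eu,-n]
E
python3 -c "
from m import *
show(RA,grip+.003*n)
a,d=snap('top','top1')
cv2.imwrite('pics/c2.png',cv2.resize(a[80:260,100:340,::-1],(800,600)))"
```

```text
1.7667 J [ 50.0376 -18.1622 107.2826 -37.5236  76.1067 -18.5253] p [0.467  0.3284 0.2791] F [0.7876 0.5609 0.4027] gap 0.0856444156489706 0.0
rot needed [-0.0666  0.013  -0.0332] 0.07557689072480421
shift cm [ 5.918  -1.837  -7.3753]
```

View pics/c2.png

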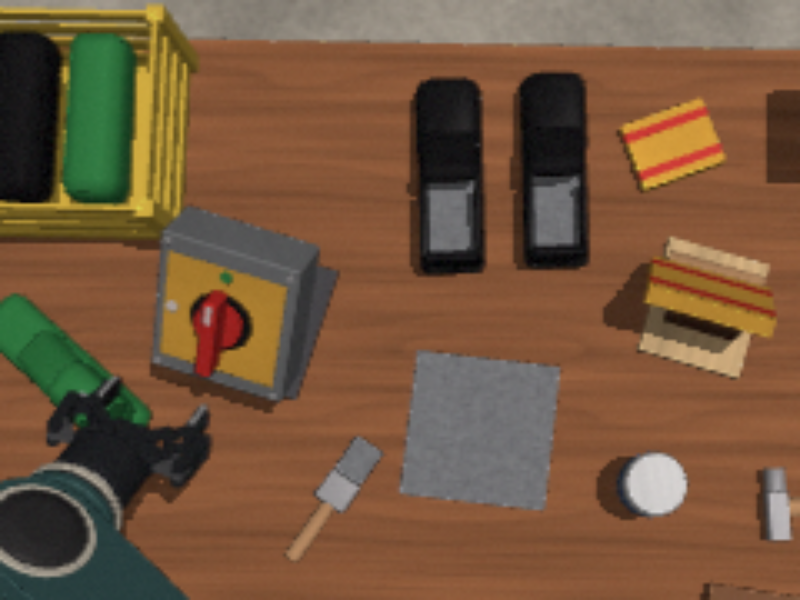

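The jaws at (105,395) and (195,425) straddle the line to the red bar at (207,335). The bar is still on. Going in along the panel normal.

Emit:
arm_command(targets=[[[0.74,-0.23,-0.92],[0,0,0],1],[[0.74,-0.23,-0.92],[0,0,0],1],[[0.74,-0.23,-0.92],[0,0,0],1],[[0.74,-0.23,-0.92],[0,0,0],1],[[0.74,-0.23,-0.92],[0,0,0],1],[[0.74,-0.23,-0.92],[0,0,0],1],[[0.74,-0.23,-0.92],[0,0,0],1],[[0.6,-0.18,-0.74],[0,0,0],1],[[0,0,0],[0,0,0],1]])

```text
t: 2.57
tcp_pos: [0.5249, 0.3109, 0.2052]
ee_rot: [-180.0, 39.9, 163.0]
ft_force: [0.3, -0.1, 0.2]
finger_gap: 0.0856
grasp_force: 0.0
```

Emit:
arm_command(targets=[[[0,0,0],[0,0,0],0.5],[[0,0,0],[0,0,0],0.3],[[0,0,0],[0,0,0],0.2],[[0,0,0],[0,0,0],0.1],[[0,0,0],[0,0,0],0.1],[[0,0,0],[0,0,0],0.1],[[0,0,0],[0,0,0],0.1],[[0,0,0],[0,0,0],0.1]], squeeze=35)

```text
t: 3.23
tcp_pos: [0.5243, 0.3117, 0.2076]
ee_rot: [179.9, 40.0, 163.0]
ft_force: [-0.1, 0.1, 0.4]
finger_gap: 0.0086
grasp_force: 0.0
```

Gap is 8.6 mm with no grip, so the fingers did not catch the bar. Looking.

```bash
python3 - <<'E'
from m import *
show(RA,grip+.003*n)
S,_=snap('side','side2');T,_=snap('top','top2')
f=lambda a,x,y,w,h:cv2.resize(a[y:y+h,x:x+w,::-1],(400,400),interpolation=cv2.INTER_CUBIC)
cv2.imwrite('pics/c3.png',np.hstack([f(S,165,115,90,90),f(T,130,135,80,80)]))
E
```

```text
3.2333 J [ 43.8003 -13.0875 109.8938 -37.7602  66.1879 -18.7815] p [0.5243 0.3117 0.2076] F [-0.1204  0.1236  0.385 ] gap 0.008628278411964745 0.0
rot needed [-0.0899  0.0284 -0.0492] 0.10637433588075366
shift cm [ 0.1883 -0.1614 -0.2269]
```

View pics/c3.png

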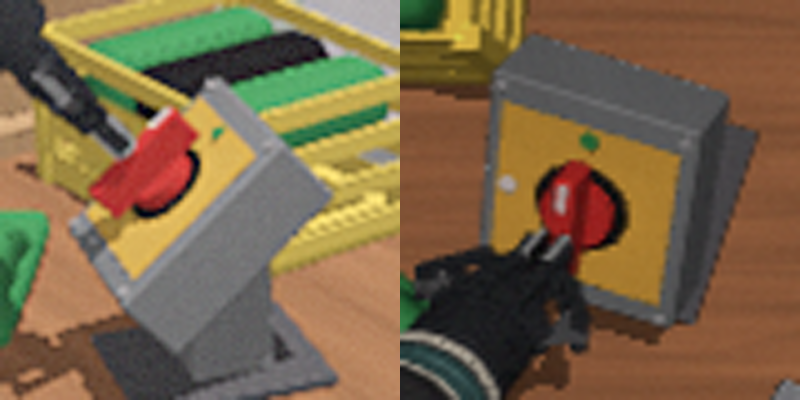

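The fingertips sit just outside the bar's top (side crop 125,148) and to its left (top crop 545,243 against the bar at 575,230). I'll triangulate the tips against the bar to find the offset.

```bash
cat >> m.py <<'E'
def tri(a,b):
    A=[];B=[]
    for nm,(u,v) in(('side',a),('top',b)):
        m=robot.camera_model(nm);M=np.c_[m['R'],m['t']];K=np.array([[m['fx'],0,m['cx']],[0,m['fy'],m['cy']],[0,0,1]]);A.append(K@M);B.append(np.array([[u],[v]],float))
    X=cv2.triangulatePoints(A[0],A[1],B[0],B[1]).ravel();return X[:3]/X[3]
def loc(X,c=np.array([.5532,.304,.1712])): return np.array([(X-c)@eu,(X-c)@ey,(X-c)@n])*1000
E
python3 - <<'E'
from m import *
s=robot.get_state()
print('TCP loc',loc(s['tcp_pos']),'exp tip',loc(s['tcp_pos']-.022*n))
for k,a,b in(('tip',(193.1,148.3),(159,183.6)),('bar white',(201,141.6),(162.4,174.4)),('green',(213.9,145.2),(168,163.4))):
    X=tri(a,b);print(k,X,loc(X),'reproj',pr('side',X),pr('top',X))
print(pr('side',s['tcp_pos']-.022*n),pr('top',s['tcp_pos']-.022*n))
for nm,b in(('side',(190,143,197,152)),('top',(155,178,164,188))):
    a=np.load(f'pics/{nm}2.npz');P,h=cloud(nm,nm+'2',*b);print(nm,[loc(P[i,j]).round(0) for i,j in((2,2),(4,3),(5,4),(6,4))])
E
```

```text
TCP loc [ 0.4774 -1.1644 47.0194] exp tip [ 0.4774 -1.1644 25.0194]
tip [0.5236 0.3187 0.2043] [-3.6668  5.3707 46.2823] reproj (np.float64(192.12957807812637), np.float64(148.33264252979546)) (np.float64(159.87951198627806), np.float64(182.26037424356227))
bar white [0.5509 0.3039 0.2272] [34.3221 -0.7736 44.3491] reproj (np.float64(200.61050929944562), np.float64(141.61978796143075)) (np.float64(162.76212034775745), np.float64(173.85917591763274))
green [0.5952 0.2906 0.2064] [56.3699 -0.5828 -1.3786] reproj (np.float64(213.44604144486212), np.float64(145.23110106239648)) (np.float64(168.42964583415937), np.float64(162.77777153119723))
(np.float64(197.49882123910396), np.float64(151.87918824630808)) (np.float64(164.06778208955723), np.float64(178.98169691352484))
side [array([  6., -14.,  65.]), array([  3., -13.,  57.]), array([  3., -10.,  49.]), array([  0., -10.,  47.])]
top [array([-30.,  33.,   3.]), array([11.,  5., 67.]), array([-0.,  4., 57.]), array([-5.,  5., 56.])]
```

```bash
python3 - <<'E'
from m import *
p1=np.array([.467,.3284,.2791]);e=.05
for k in(0,.009,.022):
    print('top1 exp fingers at open, k',k,[np.round(pr('top',p1-k*n+sg*e*ey),1) for sg in(1,-1)])
a=np.load('pics/top1.npz')
P,h=cloud('top','top1',110,185,175,225)
L=np.apply_along_axis(loc,2,P); k=(L[...,2]>60)&(h[...,2]<120)
q=L[k]; print('TCP1',loc(p1));
for lo in range(90,200,10):
    s=q[(q[:,2]>=lo)&(q[:,2]<lo+10)]
    if len(s): print(lo,len(s),s.min(0).round(),s.max(0).round())
for nm,b in(('side',(165,125,205,165)),('top',(140,165,185,215))):
    P,h=cloud(nm,nm+'2',*b);L=np.apply_along_axis(loc,2,P);k=(L[...,2]>40)&(h[...,1]<110)&(h[...,2]<140);q=L[k]
    print(nm)
    for lo in range(40,130,10):
        s=q[(q[:,2]>=lo)&(q[:,2]<lo+10)]
        if len(s): print(lo,len(s),np.percentile(s,[5,95],axis=0).round().tolist())
E
```

```text
top1 exp fingers at open, k 0 [array([136.8, 191.2]), array([164.5, 200.3])]
top1 exp fingers at open, k 0.009 [array([138. , 189.8]), array([165.6, 198.9])]
top1 exp fingers at open, k 0.022 [array([139.7, 187.8]), array([167.1, 196.8])]
TCP1 [  0.7442  -1.8686 140.229 ]
150 4 [ -0. -46. 158.] [  8.  42. 159.]
160 14 [-10. -55. 162.] [ 10.  56. 170.]
170 26 [-12. -58. 170.] [ 11.  56. 179.]
180 25 [ -7. -57. 180.] [ 12.  57. 190.]
190 15 [  1. -57. 190.] [ 11.  47. 199.]
side
40 1 [[-7.0, -8.0, 49.0], [-7.0, -8.0, 49.0]]
50 9 [[-8.0, -17.0, 53.0], [6.0, -11.0, 59.0]]
60 11 [[-7.0, -21.0, 61.0], [7.0, -12.0, 69.0]]
70 13 [[-8.0, -22.0, 71.0], [7.0, -8.0, 79.0]]
80 11 [[-9.0, -26.0, 81.0], [5.0, -15.0, 88.0]]
90 6 [[-4.0, -41.0, 93.0], [11.0, -1.0, 99.0]]
100 17 [[-8.0, -46.0, 101.0], [10.0, -18.0, 108.0]]
110 18 [[-9.0, -52.0, 112.0], [14.0, -1.0, 120.0]]
120 17 [[-5.0, -58.0, 121.0], [13.0, -10.0, 130.0]]
top
50 6 [[-3.0, -11.0, 56.0], [10.0, 7.0, 60.0]]
60 13 [[-0.0, -13.0, 60.0], [11.0, 15.0, 70.0]]
70 14 [[-0.0, -17.0, 70.0], [11.0, 15.0, 80.0]]
80 22 [[-7.0, -17.0, 80.0], [11.0, 6.0, 88.0]]
90 21 [[-3.0, -16.0, 90.0], [12.0, 35.0, 100.0]]
100 61 [[-10.0, -31.0, 101.0], [13.0, 38.0, 110.0]]
110 36 [[-8.0, -43.0, 111.0], [15.0, 42.0, 120.0]]
120 42 [[-2.0, -47.0, 121.0], [15.0, 41.0, 129.0]]
```

The seen fingertips stand about 25 mm further back along the tool axis than the TCP reading implies, in both poses; laterally they are centred. I'll reopen and advance about 24 mm.

Emit:
arm_command(targets=[[[0,0,0],[0,0,0],1],[[0,0,0],[0,0,0],1],[[0,0,0],[0,0,0],1],[[0,0,0],[0,0,0],1],[[0,0,0],[0,0,0],1],[[0.5,-0.15,-0.62],[0,0,0],1],[[0.5,-0.15,-0.62],[0,0,0],1],[[0.5,-0.15,-0.62],[0,0,0],1],[[0,0,0],[0,0,0],1]])

```text
t: 4.08
tcp_pos: [0.5398, 0.3063, 0.1866]
ee_rot: [-180.0, 39.9, 163.0]
ft_force: [-0.8, 0.1, -1.0]
finger_gap: 0.0854
grasp_force: 0.0
```

Emit:
arm_command(targets=[[[0,0,0],[0,0,0],0.5],[[0,0,0],[0,0,0],0.3],[[0,0,0],[0,0,0],0.2],[[0,0,0],[0,0,0],0.1],[[0,0,0],[0,0,0],0.1],[[0,0,0],[0,0,0],0.1],[[0,0,0],[0,0,0],0.1],[[0,0,0],[0,0,0],0.1]], squeeze=35)

```text
t: 4.75
tcp_pos: [0.5393, 0.3075, 0.1893]
ee_rot: [179.8, 40.0, 163.0]
ft_force: [-3.5, 3.8, 3.4]
finger_gap: 0.0172
grasp_force: 37.0
```

Gripped (17 mm, 37 N). Now the quarter turn about the panel normal.

Emit:
arm_command(targets=[[[0,0,0],[-3.7,1.13,4.6],0.1],[[0,0,0],[-3.7,1.13,4.6],0.1],[[0,0,0],[-3.7,1.13,4.6],0.1],[[0,0,0],[-3.7,1.13,4.6],0.1],[[0,0,0],[-3.7,1.13,4.6],0.1]])

```text
t: 5.17
tcp_pos: [0.5392, 0.3071, 0.1893]
ee_rot: [-157.1, 33.7, -159.7]
ft_force: [-5.5, -1.2, 4.6]
finger_gap: 0.0172
grasp_force: 36.9
```

Emit:
arm_command(targets=[[[0,0,0],[-3.7,1.13,4.6],0.1],[[0,0,0],[-3.7,1.13,4.6],0.1],[[0,0,0],[-3.7,1.13,4.6],0.1],[[0,0,0],[-3.7,1.13,4.6],0.1],[[0,0,0],[-3.7,1.13,4.6],0.1]])

```text
t: 5.58
tcp_pos: [0.5394, 0.3067, 0.1895]
ee_rot: [-143.9, 18.5, -130.6]
ft_force: [-5.1, -5.4, 6.3]
finger_gap: 0.0173
grasp_force: 36.9
```

Emit:
arm_command(targets=[[[0,0,0],[-3.7,1.13,4.6],0.1],[[0,0,0],[-3.7,1.13,4.6],0.1],[[0,0,0],[-3.7,1.13,4.6],0.1],[[0,0,0],[-3.7,1.13,4.6],0.1],[[0,0,0],[-3.7,1.13,4.6],0.1],[[0,0,0],[0,0,0],0.1],[[0,0,0],[0,0,0],0.1],[[0,0,0],[0,0,0],0.1]])

```text
t: 6.25
tcp_pos: [0.5397, 0.3065, 0.1898]
ee_rot: [-139.9, -0.2, -107.0]
ft_force: [-0.9, -4.9, 6.1]
finger_gap: 0.0175
grasp_force: 36.6
```

```bash
python3 -c "
from m import *
show(RB)"
```

```text
6.25 J [  42.2661  -11.3564  110.1481  -38.1214   63.8588 -108.8376] p [0.5397 0.3065 0.1898] F [-0.9209 -4.9065  6.0695] gap 0.01752001541421186 36.64018929004669
rot needed [ 0.1654  0.0209 -0.0257] 0.16868986384584356
```

Emit:
arm_command(targets=[[[0,0,0],[0,0,0],1],[[0,0,0],[0,0,0],1],[[0,0,0],[0,0,0],1],[[0,0,0],[0,0,0],1],[[0,0,0],[0,0,0],1],[[-0.9,0.28,1.15],[0,0,0],1],[[-0.9,0.28,1.15],[0,0,0],1],[[-1.2,0.37,1.5],[0,0,0],1],[[-1.2,0.37,1.5],[0,0,0],1],[[-1.2,0.37,1.5],[0,0,0],1]])

```text
t: 7.08
tcp_pos: [0.4847, 0.3238, 0.2575]
ee_rot: [-140.0, -0.1, -106.9]
ft_force: [0.6, -0.0, 0.2]
finger_gap: 0.0855
grasp_force: 0.0
```

Emit:
arm_command(targets=[[[-1.2,0.37,1.5],[0,0,0],1],[[-1.2,0.37,1.5],[0,0,0],1],[[-1.2,0.37,1.5],[0,0,0],1],[[-1.2,0.37,1.5],[0,0,0],1],[[-1.2,0.37,1.5],[0,0,0],1],[[0,0,0],[0,0,0],1]])

```text
t: 7.58
tcp_pos: [0.4243, 0.3432, 0.3353]
ee_rot: [-139.9, 0.1, -106.9]
ft_force: [-0.1, 0.6, 1.4]
finger_gap: 0.0855
grasp_force: 0.0
```

```bash
python3 - <<'E'
from m import *
show()
S,_=snap('side','side3');T,_=snap('top','top3')
f=lambda a,x,y,w,h:cv2.resize(a[y:y+h,x:x+w,::-1],(400,400),interpolation=cv2.INTER_CUBIC)
cv2.imwrite('pics/c4.png',np.hstack([f(S,165,115,90,90),f(T,130,135,80,80)]))
E
```

```text
7.5833 J [  55.2501  -20.3233  103.7767  -38.009    83.6663 -107.9325] p [0.4243 0.3432 0.3353] F [-0.1093  0.6173  1.3792] gap 0.08554317426371362 0.0
```

View pics/c4.png

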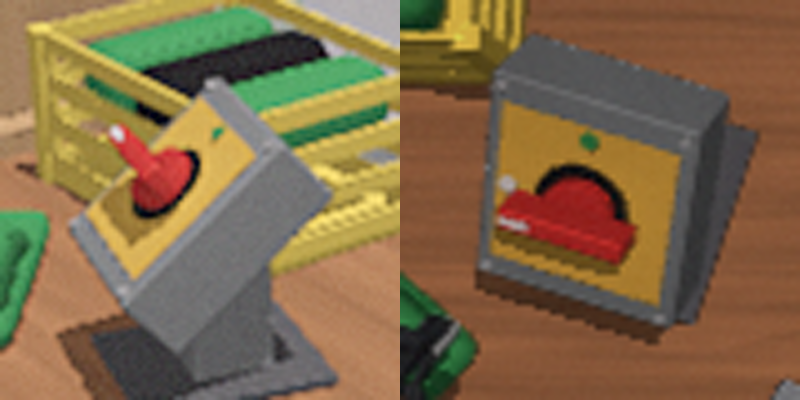

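The handle now lies across with its white tip at the white dot (top crop 510,190), so the isolator is off. Next I spin the tool half a turn while travelling towards the board, which keeps joint 6 inside its range.

Emit:
arm_command(targets=[[[0,-1.5,0.2],[4.24,-1.3,-5.29],1],[[0,-1.5,0.2],[4.24,-1.3,-5.29],1],[[0,-2,0.2],[4.24,-1.3,-5.29],1],[[0,-2,0.2],[4.24,-1.3,-5.29],1],[[0,-2,0.2],[4.24,-1.3,-5.29],1],[[0,-2,0],[4.24,-1.3,-5.29],1],[[0,-2,0],[4.24,-1.3,-5.29],1],[[0,-2,0],[4.24,-1.3,-5.29],1],[[0,-2,0],[4.24,-1.3,-5.29],1],[[0,-2,0],[4.24,-1.3,-5.29],1]])

```text
t: 8.52
tcp_pos: [0.4255, 0.1511, 0.3404]
ee_rot: [-163.4, 36.8, -170.7]
ft_force: [-0.4, -0.9, 0.5]
finger_gap: 0.0855
grasp_force: 0.0
```

Emit:
arm_command(targets=[[[0,-2,0],[4.24,-1.3,-5.29],1],[[0,-2,0],[4.24,-1.3,-5.29],1],[[0,-2,0],[4.24,-1.3,-5.29],1],[[0,-2,0],[4.24,-1.3,-5.29],1],[[0,-2,0],[4.24,-1.3,-5.29],1],[[0,-2,0],[4.24,-1.3,-5.29],1],[[0,-2,0],[4.24,-1.3,-5.29],1],[[0,-2,0],[4.24,-1.3,-5.29],1],[[0,-2,0],[4.24,-1.3,-5.29],1],[[0,-2,0],[4.24,-1.3,-5.29],1]])

```text
t: 9.35
tcp_pos: [0.4498, -0.0422, 0.3454]
ee_rot: [149.1, 24.9, 107.6]
ft_force: [0.4, 0.9, 1.5]
finger_gap: 0.085
grasp_force: 0.0
```

Emit:
arm_command(targets=[[[1,-2,0],[4.24,-1.3,-5.29],1],[[1,-2,0],[4.24,-1.3,-5.29],1],[[1,-2,0],[4.24,-1.3,-5.29],1],[[1,-2,0],[4.24,-1.3,-5.29],1],[[1,-2,0],[4.24,-1.3,-5.29],1],[[1,-2,0],[4.24,-1.3,-5.29],1],[[1,-2,0],[0,0,0],1],[[1,-2,0],[0,0,0],1],[[1,-2,0],[0,0,0],1],[[0,0,0],[0,0,0],1]])

```text
t: 10.18
tcp_pos: [0.5401, -0.2242, 0.344]
ee_rot: [141.1, 0.0, 73.6]
ft_force: [-0.2, -0.6, -0.3]
finger_gap: 0.0853
grasp_force: 0.0
```

```bash
cat >> m.py <<'E'
yb=np.radians(-15);tb=np.radians(30);fx=np.array([np.cos(yb),np.sin(yb),0]);by=np.array([-fx[1],fx[0],0])
bz=-np.sin(tb)*fx+np.cos(tb)*Z;bx=np.cross(by,bz)
topm=np.array([.577,-.243,.137])
RC=np.c_[np.cross(bx,-bz),bx,-bz]
RD=np.c_[np.cross(fx,-Z),fx,-Z]
E
python3 -c "
from m import *
show(RC,topm+.1*bz);print(bz,bx)"
```

```text
10.1833 J [-28.9556 -28.9231 108.5889   8.8523  62.4272 -13.9938] p [ 0.5401 -0.2242  0.344 ] F [-0.2308 -0.5813 -0.3265] gap 0.08534996942273233 0.0
rot needed [2.4168 8.53   1.3702] 8.97105582933463
shift cm [ -1.1431  -0.5823 -12.0432]
[-0.483   0.1294  0.866 ] [ 0.8365 -0.2241  0.5   ]
```

Emit:
arm_command(targets=[[[-0.14,-0.07,-1.5],[0.6,2.13,0.34],1],[[-0.14,-0.07,-1.5],[0.6,2.13,0.34],1],[[-0.14,-0.07,-1.5],[0.6,2.13,0.34],1],[[-0.14,-0.07,-1.5],[0.6,2.13,0.34],1],[[-0.14,-0.07,-1.5],[0,0,0],1],[[-0.14,-0.07,-1.5],[0,0,0],1],[[-0.14,-0.07,-1.5],[0,0,0],1],[[-0.14,-0.07,-1.5],[0,0,0],1],[[0,0,0],[0,0,0],1]])

```text
t: 10.93
tcp_pos: [0.5271, -0.2258, 0.2225]
ee_rot: [150.0, -0.0, 75.2]
ft_force: [0.1, 0.3, -1.0]
finger_gap: 0.085
grasp_force: 0.0
```

```bash
python3 - <<'E'
from m import *
show(RC,topm+.1*bz)
S,_=snap('side','side4');T,_=snap('top','top4')
f=lambda a,x,y,w,h:cv2.resize(a[y:y+h,x:x+w,::-1],(400,400),interpolation=cv2.INTER_CUBIC)
cv2.imwrite('pics/c5.png',np.hstack([f(S,265,145,120,120),f(T,245,115,120,120)]))
p=robot.get_state()['tcp_pos']
for nm,b in(('side',(265,145,385,265)),('top',(245,115,365,235))):
    P,h=cloud(nm,nm+'4',*b);D=P-p;L=np.stack([D@by,D@bx,D@bz],-1)*1000   # along length, closing, back
    k=(abs(L[...,0])<25)&(abs(L[...,1])<70)&(L[...,2]>-40)&(L[...,2]<70)&(h[...,1]<110)&(h[...,2]<150);q=L[k];print(nm)
    for lo in range(-40,70,10):
        s=q[(q[:,2]>=lo)&(q[:,2]<lo+10)]
        if len(s): print(lo,len(s),s.min(0).round(),s.max(0).round())
    Y=((h[...,0]<32)|(h[...,0]>172))&(h[...,1]>165)&(h[...,2]>110)&(P[...,2]>.05)&(abs(L[...,0])<90)&(abs(L[...,1])<70)
    q=L[Y];print(' board len,close,back pct',np.percentile(q,[1,99],axis=0).round(1).tolist())
    t=q[q[:,2]>np.percentile(q[:,2],97)-6];print(' topedge',np.percentile(t,[2,98],axis=0).round(1).tolist())
E
```

```text
10.9333 J [-29.4463 -24.5991 114.5039   8.3296  61.1946 -16.7551] p [ 0.5271 -0.2258  0.2225] F [ 0.0945  0.3234 -1.0368] gap 0.0849943273052655 0.0
rot needed [-0.0532 -0.0085 -0.1859] 0.19350953930615603
shift cm [ 0.1556 -0.4271  0.1069]
side
10 14 [-12. -57.  11.] [ 9. 49. 20.]
20 26 [-14. -62.  20.] [ 6. 51. 30.]
30 26 [-14. -62.  30.] [ 3. 51. 39.]
40 29 [-12. -62.  40.] [ 6. 50. 50.]
50 37 [-16. -68.  50.] [ 6. 59. 60.]
60 117 [-16. -70.  60.] [11. 68. 70.]
 board len,close,back pct [[-83.5, -12.0, -206.8], [51.5, 10.1, -106.7]]
 topedge [[-66.3, -11.8, -113.6], [42.8, -10.1, -106.3]]
top
30 1 [11. 45. 36.] [11. 45. 36.]
50 1 [14. 42. 59.] [14. 42. 59.]
60 15 [-6. 46. 62.] [15. 69. 70.]
 board len,close,back pct [[-77.0, -10.2, -207.6], [70.0, 13.3, -102.4]]
 topedge [[-74.7, -9.0, -109.7], [69.6, 11.7, -101.8]]
```

View pics/c5.png

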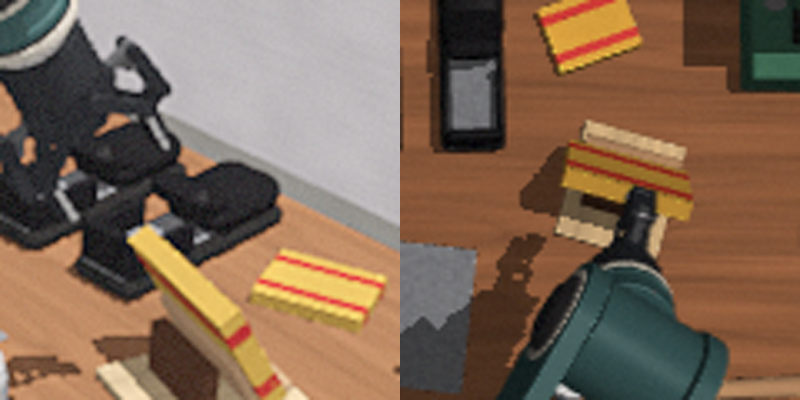

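The side crop shows the open jaws straddling the line of the board; the open tips lie about 13 mm behind the TCP reading (same offset as before). The board's top edge is about 105 mm ahead and centred within a few mm. Moving in 140 mm along the board's axis.

Emit:
arm_command(targets=[[[0.07,-0.43,0.1],[0,0,0],1],[[0.75,-0.2,-1.35],[0,0,0],1],[[0.75,-0.2,-1.35],[0,0,0],1],[[0.75,-0.2,-1.35],[0,0,0],1],[[0.75,-0.2,-1.35],[0,0,0],1],[[0.75,-0.2,-1.35],[0,0,0],1],[[0.75,-0.2,-1.35],[0,0,0],1],[[0.75,-0.2,-1.35],[0,0,0],1],[[0.75,-0.2,-1.35],[0,0,0],1],[[0.75,-0.2,-1.35],[0,0,0],1]])

```text
t: 11.87
tcp_pos: [0.5976, -0.2492, 0.107]
ee_rot: [149.7, 0.0, 75.2]
ft_force: [0.6, 0.6, 0.3]
finger_gap: 0.0855
grasp_force: 0.0
```

Emit:
arm_command(targets=[[[0,0,0],[0,0,0],0.6],[[0,0,0],[0,0,0],0.4],[[0,0,0],[0,0,0],0.3],[[0,0,0],[0,0,0],0.2],[[0,0,0],[0,0,0],0.15],[[0,0,0],[0,0,0],0.1],[[0,0,0],[0,0,0],0.1],[[0,0,0],[0,0,0],0.1]], squeeze=35)

```text
t: 12.53
tcp_pos: [0.5966, -0.2487, 0.1076]
ee_rot: [149.7, 0.0, 75.2]
ft_force: [-5.8, 1.2, 5.4]
finger_gap: 0.0212
grasp_force: 34.5
```

Emit:
arm_command(targets=[[[-0.5,0.13,0.9],[0,0,0],0.1],[[-0.5,0.13,0.9],[0,0,0],0.1],[[-0.5,0.13,0.9],[0,0,0],0.1],[[-0.5,0.13,0.9],[0,0,0],0.1],[[-0.5,0.13,0.9],[0,0,0],0.1],[[-0.5,0.13,0.9],[0,0,0],0.1],[[-0.5,0.13,0.9],[0,0,0],0.1],[[-0.5,0.13,0.9],[0,0,0],0.1],[[-0.5,0.13,0.9],[0,0,0],0.1],[[-0.5,0.13,0.9],[0,0,0],0.1]], squeeze=40)

```text
t: 13.37
tcp_pos: [0.5459, -0.2354, 0.197]
ee_rot: [149.8, -0.0, 75.2]
ft_force: [0.1, 0.8, -2.1]
finger_gap: 0.0211
grasp_force: 41.2
```

Emit:
arm_command(targets=[[[0,0,1.2],[0,0,0],0.1],[[0,0,1.2],[0,0,0],0.1],[[0,0,1.2],[0,0,0],0.1],[[0,0,1.2],[0,0,0],0.1],[[0,0,1.2],[0,0,0],0.1],[[0,0,1.2],[0,0,0],0.1],[[0,0,1.2],[0,0,0],0.1],[[0,0,1.2],[0,0,0],0.1],[[0,0,0],[0,0,0],0.1]])

```text
t: 14.12
tcp_pos: [0.5471, -0.2358, 0.2957]
ee_rot: [149.6, 0.0, 75.2]
ft_force: [0.2, -0.1, -1.5]
finger_gap: 0.0215
grasp_force: 41.2
```

```bash
python3 - <<'E'
from m import *
show(RD,[.4485,.020,.25])
S,_=snap('side','side5');T,_=snap('top','top5')
f=lambda a,x,y,w,h:cv2.resize(a[y:y+h,x:x+w,::-1],(400,400),interpolation=cv2.INTER_CUBIC)
cv2.imwrite('pics/c6.png',np.hstack([f(S,245,115,140,140),f(T,235,105,140,140)]))
E
```

```text
14.1167 J [-29.3173 -22.4866 106.3849   7.8882  66.7148 -15.7386] p [ 0.5471 -0.2358  0.2957] F [ 0.1571 -0.1147 -1.4998] gap 0.02150056245032956 41.19285464286804
rot needed [ 7.8551 29.3478 -0.1964] 30.381514412154207
shift cm [-9.8594 25.5812 -4.57  ]
```

View pics/c6.png

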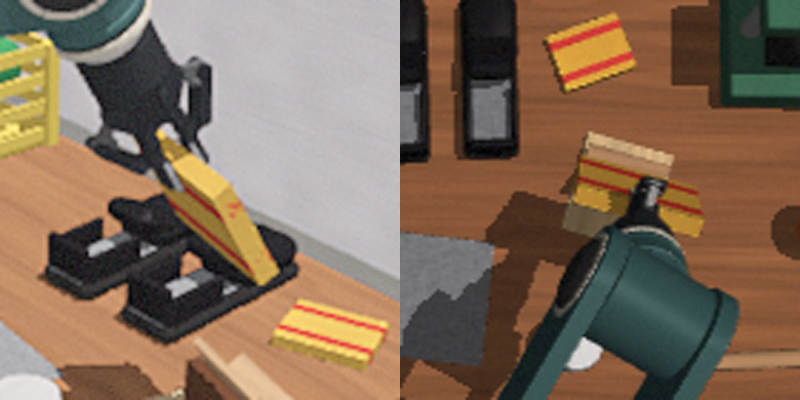

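The side crop shows the board clear of the easel, gripped squarely near its top. Now uprighting it while carrying it over the mat.

Emit:
arm_command(targets=[[[-0.4,1.0,0],[0.79,2.93,0],0.1],[[-0.4,1.0,0],[0.79,2.93,0],0.1],[[-0.4,1.0,0],[0.79,2.93,0],0.1],[[-0.4,1.0,0],[0.79,2.93,0],0.1],[[-0.4,1.0,0],[0.79,2.93,0],0.1],[[-0.4,1.0,0],[0.79,2.93,0],0.1],[[-0.4,1.0,0],[0.79,2.93,0],0.1],[[-0.4,1.0,0],[0.79,2.93,0],0.1],[[-0.4,1.0,0],[0.79,2.93,0],0.1],[[-0.4,1.0,0],[0.79,2.93,0],0.1]])

```text
t: 15.05
tcp_pos: [0.5063, -0.135, 0.2914]
ee_rot: [-179.6, -0.1, 75.2]
ft_force: [-0.1, -0.2, -2.5]
finger_gap: 0.0213
grasp_force: 41.2
```

Emit:
arm_command(targets=[[[-0.6,1.6,0],[0,0,0],0.1],[[-0.6,1.6,0],[0,0,0],0.1],[[-0.6,1.6,0],[0,0,0],0.1],[[-0.6,1.6,0],[0,0,0],0.1],[[-0.6,1.6,0],[0,0,0],0.1],[[-0.6,1.6,0],[0,0,0],0.1],[[-0.6,1.6,0],[0,0,0],0.1],[[-0.6,1.6,0],[0,0,0],0.1],[[-0.6,1.6,0],[0,0,0],0.1],[[0,0,0],[0,0,0],0.1]])

```text
t: 15.88
tcp_pos: [0.4517, 0.0104, 0.2916]
ee_rot: [-179.8, -0.2, 75.3]
ft_force: [-0.9, 0.6, -1.8]
finger_gap: 0.0212
grasp_force: 41.2
```

```bash
python3 - <<'E'
from m import *
show(RD,[.4485,.020,.25])
S,_=snap('side','side6');T,_=snap('top','top6')
P,h=cloud('side','side6',150,110,330,290);p=robot.get_state()['tcp_pos']
Y=((h[...,0]<32)|(h[...,0]>172))&(h[...,1]>150)&(h[...,2]>90)&(np.linalg.norm(P-p,axis=-1)<.17)&(P[...,2]>.06)
q=P[Y];c,nn,Q=plane(q);print(len(Q),len(q),nn,'lean',np.degrees(np.arcsin(nn[2])));print(np.percentile(q,[1,50,99],axis=0))
f=lambda a,x,y,w,h:cv2.resize(a[y:y+h,x:x+w,::-1],(400,400),interpolation=cv2.INTER_CUBIC)
cv2.imwrite('pics/c7.png',np.hstack([f(S,160,125,160,160),f(T,195,135,120,120)]))
E
```

```text
15.8833 J [ -2.0548 -22.1661 102.8563   0.213   99.4629  12.7288] p [0.4517 0.0104 0.2916] F [-0.9247  0.591  -1.7904] gap 0.021219605272206316 41.219133138656616
rot needed [-0.2158 -0.1451 -0.2511] 0.3614850959258354
shift cm [-0.3239  0.9621 -4.1648]
562 822 [-0.9677  0.2518  0.009 ] lean 0.518385359873299
[[ 0.4166 -0.0681  0.2076]
 [ 0.4325 -0.0277  0.2635]
 [ 0.4621  0.0756  0.3434]]
```

View pics/c7.png

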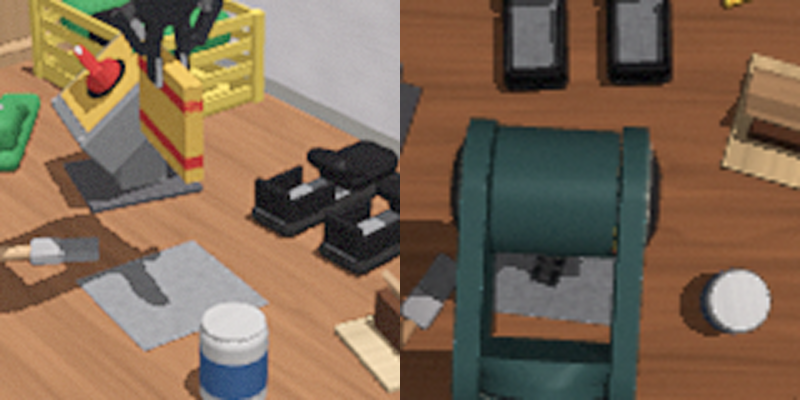

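Upright (lean about 0.5°), above the mat. Its base is roughly 20 cm up. Shifting to the mat's middle and lowering.

Emit:
arm_command(targets=[[[-0.1,0.5,-1],[0,0,0],0.1],[[-0.1,0.5,-2],[0,0,0],0.1],[[0,0.3,-2],[0,0,0],0.1],[[0,0,-2],[0,0,0],0.1],[[0,0,-2],[0,0,0],0.1],[[0,0,-2],[0,0,0],0.1],[[0,0,-2],[0,0,0],0.1],[[0,0,-2],[0,0,0],0.1],[[0,0,-2],[0,0,0],0.1],[[0,0,0],[0,0,0],0.1]])

```text
t: 16.82
tcp_pos: [0.4487, 0.0211, 0.1174]
ee_rot: [-179.5, -0.1, 75.1]
ft_force: [-0.0, 0.5, -3.1]
finger_gap: 0.0214
grasp_force: 41.2
```

```bash
python3 - <<'E'
from m import *
show(RD,[.4485,.020,.1])
S,_=snap('side','side7')
P,h=cloud('side','side7',170,140,300,290);p=robot.get_state()['tcp_pos'];D=P-p
Y=((h[...,0]<32)|(h[...,0]>172))&(h[...,1]>150)&(h[...,2]>90)&(abs(D@fx)<.02)&(abs(D@by)<.1)&(D[...,2]<.05)&(P[...,2]>.004)
q=P[Y];c,nn,Q=plane(q);print(len(Q),len(q),'lean',np.degrees(np.arcsin(nn[2])));print(np.percentile(q,[.5,50,99.5],axis=0),np.percentile((q-p)@by,[1,99]))
E
```

```text
16.8167 J [ -0.6756 -19.52   117.0275   0.175   82.9556  14.202 ] p [0.4487 0.0211 0.1174] F [-0.0352  0.4704 -3.11  ] gap 0.021431252322730344 41.22101962566376
rot needed [-0.1796 -0.4607 -0.1002] 0.5045399383647188
shift cm [-0.0168 -0.1096 -1.7442]
457 654 lean 0.9584059017040417
[[ 0.4132 -0.0571  0.0327]
 [ 0.4287 -0.0177  0.088 ]
 [ 0.4621  0.0878  0.149 ]] [-0.0814  0.0635]
```

Emit:
arm_command(targets=[[[0,0.4,-0.6],[0,0,0],0.1],[[0,0.3,-0.6],[0,0,0],0.1],[[0,0,-0.6],[0,0,0],0.1],[[0,0,-0.4],[0,0,0],0.1],[[0,0,0],[0,0,0],0.1],[[0,0,0],[0,0,0],0.1]])

```text
t: 17.37
tcp_pos: [0.4505, 0.0284, 0.1003]
ee_rot: [-179.8, -0.1, 75.2]
ft_force: [0.1, 0.3, -2.8]
finger_gap: 0.0215
grasp_force: 41.2
```

Emit:
arm_command(targets=[[[0,0,-0.15],[0,0,0],0.1],[[0,0,-0.15],[0,0,0],0.1],[[0,0,0],[0,0,0],0.1]])

```text
t: 17.62
tcp_pos: [0.4505, 0.0284, 0.0972]
ee_rot: [-179.8, -0.1, 75.2]
ft_force: [-0.7, 0.3, -1.1]
finger_gap: 0.0212
grasp_force: 41.2
```

Emit:
arm_command(targets=[[[0,0,-0.2],[0,0,0],0.1],[[0,0,-0.1],[0,0,0],0.1],[[0,0,0],[0,0,0],0.1]])

```text
t: 17.87
tcp_pos: [0.4504, 0.0284, 0.094]
ee_rot: [-179.8, -0.1, 75.2]
ft_force: [-0.4, 0.1, -2.3]
finger_gap: 0.0214
grasp_force: 41.2
```

Emit:
arm_command(targets=[[[0,0,-0.2],[0,0,0],0.1],[[0,0,-0.1],[0,0,0],0.1],[[0,0,0],[0,0,0],0.1]])

```text
t: 18.12
tcp_pos: [0.4509, 0.0283, 0.0927]
ee_rot: [-179.9, -0.1, 75.2]
ft_force: [-6.0, -0.4, 12.9]
finger_gap: 0.0212
grasp_force: 43.4
```

Contact (13 N up). Easing off 1 mm, then opening.

Emit:
arm_command(targets=[[[0,0,0.08],[0,0,0],0.1],[[0,0,0],[0,0,0],0.1],[[0,0,0],[0,0,0],0.27],[[0,0,0],[0,0,0],0.3],[[0,0,0],[0,0,0],0.4],[[0,0,0],[0,0,0],0.6],[[0,0,0],[0,0,0],0.8],[[0,0,0],[0,0,0],0.8],[[0,0,0],[0,0,0],0.8],[[0,0,0],[0,0,0],0.8]])

```text
t: 18.95
tcp_pos: [0.4505, 0.0285, 0.0921]
ee_rot: [-179.8, -0.1, 75.2]
ft_force: [0.4, -0.2, 0.8]
finger_gap: 0.0685
grasp_force: 0.0
```

Emit:
arm_command(targets=[[[0,0,1],[0,0,0],0.8],[[0,0,1],[0,0,0],0.8],[[0,0,2],[0,0,0],0.8],[[0,0,2],[0,0,0],0.8],[[0,0,2],[0,0,0],0.8],[[0,0,2],[0,0,0],0.8],[[0,0,2],[0,0,0],0.8],[[0,0,2],[0,0,0],0.8],[[0,0,2],[0,0,0],0.8],[[0,0,0],[0,0,0],0.8]])

```text
t: 19.78
tcp_pos: [0.4514, 0.0284, 0.2574]
ee_rot: [179.8, -0.2, 75.1]
ft_force: [-0.0, 0.5, 1.5]
finger_gap: 0.0683
grasp_force: 0.0
```

```bash
python3 - <<'E'
from m import *
show()
S,_=snap('side','side8')
P,h=cloud('side','side8',170,140,300,290);D=P-np.array([.4505,.0284,.09])
Y=((h[...,0]<32)|(h[...,0]>172))&(h[...,1]>150)&(h[...,2]>90)&(abs(D@fx)<.02)&(abs(D@by)<.1)&(P[...,2]>.002)&(P[...,2]<.15)
q=P[Y];c,nn,Q=plane(q);print(len(Q),len(q),'lean',np.degrees(np.arcsin(nn[2])));print(np.percentile(q,[.5,50,99.5],axis=0),np.percentile(D[Y]@by,[1,99]),np.percentile(D[Y]@fx,[1,99]))
cv2.imwrite('pics/c8.png',cv2.resize(S[:,:,::-1],(800,600)))
E
```

```text
19.7833 J [  0.2589 -22.3947 106.1573   0.1766  96.0101  15.1291] p [0.4514 0.0284 0.2574] F [-0.0171  0.4772  1.5175] gap 0.06833342400137889 0.0
520 701 lean 0.0280637552285057
[[ 0.4166 -0.0499  0.0089]
 [ 0.4327 -0.0006  0.0712]
 [ 0.4714  0.0954  0.1237]] [-0.0811  0.0651] [-0.0156  0.0069]
```

View pics/c8.png

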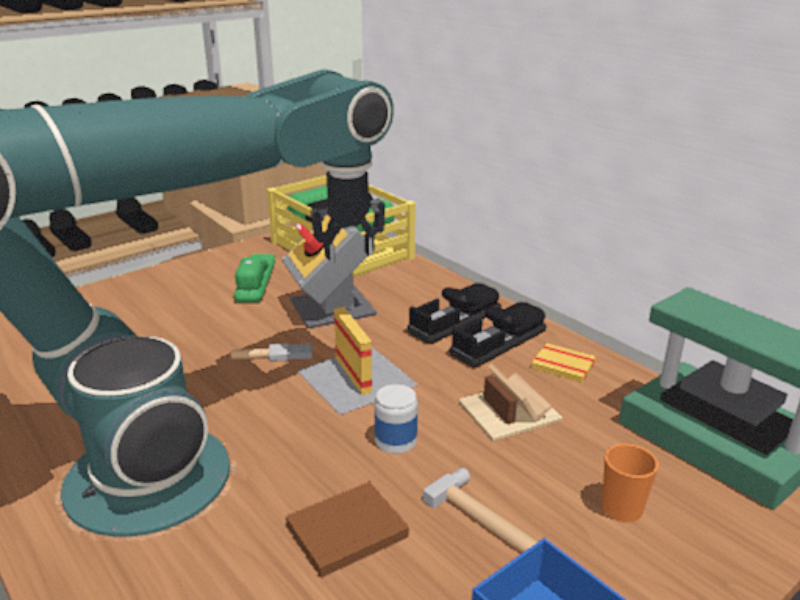

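The board stands upright (lean 0.03°) at (352,350) on the mat, within about 5 mm of its centre. The isolator is off, the bystanders are where they were, and the gripper is clear.

```bash
python3 -c "
from cell import robot
print(robot.sign_off())"
```

```text
the job is handed in; nothing more can be done
None
```

The isolator is turned to off, and the board stands upright near the middle of the mat with the bystanders in place; I handed the job in at about 20 s, and it returned no verdict.

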